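# Blank the empty well of the dry-block heater, then hold its lid open

### The arm

A 6-joint arm with a two-finger parallel gripper is mounted at the origin on the work surface. World frame = base frame: x ahead of the robot, y to its left, z up, the work surface at z = 0. Lengths are in m, angles in rad, forces in N, time in s.
With the tool pointing down it reaches from about 0.35 to 0.975 m from the base axis. Payload 4.9 kg.
Tool frame: the origin (TCP) lies at the very end of the fingers, on their centre line; the grasp point (between the pads) lies 19 mm behind it; z points along the fingers, y is the line along which they close (so a half turn about z gives the same grasp; the last joint's range is limited). The gripper opens to 85 mm and grips with 20 to 120 N. Pads are 22 mm wide; open, the fingers measure 114 mm over their backs; the gripper's body (76 mm by 85 mm) begins 54 mm behind the grasp point. The pads swing forward as they close: fully open they stand 13 mm farther back than shut.
Start: joints at [-1.394, 0.053, 1.613, -0, 1.476, -0.119], TCP at [0.182, -0.598, 0.231] pointing down, gripper open.
Joint ranges: [-3.01, 3.01], [-1.01, 2.22], [0.06, 2.58], [-1.02, 4.17], [0.09, 2.62], [-3.14, 3.14]. Speed limits (rad/s): [2.57, 2.57, 3.14, 3.14, 3.14, 3.14].

### API

Orientations are given as a rotation vector (axis times angle).
In Python, from station import * gives the robot as it stands.
- The arm moves only by the shell command python3 -m crank 'ROWS' [OPENING] [FORCE]. ROWS is JSON, a list of rows, each an object with "offset": the shift along the tool's x, y, z in m, a list of three; "twist": the turn, a rotation vector about the tool's x, y, z in degrees, a list of three. In form: [{"offset": [x, y, z], "twist": [rx, ry, rz]}, ...]. A call has 1 to 20 rows; each row is the pose to reach, as a shift and turn from the pose commanded when the call began, along the tool's axes at that moment; what a row does not reach only later rows make up. A row lasts 1/8 s, in which the tool goes at most 62.5 mm and 10.7 degrees, less where a joint would pass 70% of its speed; a pose out of reach is approached as far as the arm can. A call with a gripper value outside its range is refused whole. OPENING is the opening, from 0 (shut) to 1 (fully open), set as the call begins (- or left out, the last holds). The fingers move at their own pace and stop on an object; FORCE is the grip in N (left out, the last holds). Time passes only in rows, so rows that repeat a pose let the fingers close. It gives the time, the measured TCP pose, the force, the opening and the grip force at its end, in the units of the state.
- get_obs(): the state, without advancing time (a new reading comes with each control period).
- get_image(name): name is "scene" or "top" or "wrist"; returns the picture (400x640x3 uint8, red, green, blue); there is no depth.
- get_calibration(name): a dict with "intrinsics" (3x3 intrinsics, pixels), "world_from_camera" (4x4, takes a point from camera to world coordinates); the wrist camera has in their place "tool_from_camera" (4x4, takes a point from camera to tool coordinates, whose origin is the TCP and whose axes are the flange's). Camera axes: x right, y up, looking along -z (the intrinsics and any distortion apply to the point x, -y, -z); pixel columns grow to the right and rows downward; lengths in m; the calibration is good to about 2 mm. A picture is of the moment at which its call begins: read the wrist's pose just before it. get_calibration takes no time and is no camera call.
- finish_job(): hands the job in; it is judged then, once.
Trained networks look in the newest picture that a camera, given by its name, has taken for a name from the list of things; names that differ only in an ending like _2 or _b are one class to them, and where a whole thing is asked for, a point or a joint stands for the part that bears it (a point fixed in the world has none). Each returns a list of dicts, best first, with "confidence" (0 to 1); they miss things now and then, are a little off and sometimes report something else, mostly with a low value. They report only what shows in the picture. A call takes as long as a camera call.
- cut_out(query, camera): "region" (400x640 bool, what is visible of it) and "rect" ([centre column, centre row, width, height] in pixels, round what is visible of it).
The state is a dict: "t": time; "q": joint angles; "dq": joint speeds; "effort": joint torques, N m; "tool_pos": TCP position; "tool_rot": TCP orientation; "contact_force": force on the tool from outside, world axes, zero at the start; "wrist_torque": the same for the moment, N m; "opening": finger opening in m; "grip_force": force on a finger pad.
Only numpy, scipy, OpenCV 4.12 (cv2) and the standard library are available. Lean on these libraries where they do the work, as an engineer would, in place of code of your own. Each camera call takes 0.05 s, during which the arm holds its last target. There are 200 camera calls.

### The job

Close the heater's empty well with its loose cover plate: set it into the recess and press it down firmly until it sits level and flush with the deck all round. Then raise the heater's hinged lid to about 50 degrees and keep holding it there so that I can load my vials: it falls shut if let go, so finish while still holding it, with the cover still seated. Leave the other things on the bench where they are.

Things in the scene. Friction and masses are not known exactly. Their poses are not given: they have to be found in the camera images.
- heater: white twin-well dry-block heater, fixed; place and yaw (within 11 degrees) vary. 280 deep (x) x 400 wide (y), flat deck 110 above the bench at x -70 to 140, y -200 to 200; origin under the centre of its footprint, z up. At yaw 0 its low sloping console (x -140 to -70) faces the robot. The hinged lid is on its left half (+y), the empty well with the recess on its right half (-y).
- recess (a point): centre of the ledge round the empty well, in the heater's axes, at heater (30, -105, 104). The recess for the cover is 156 (x) x 126 (y) and 6 deep, with a 3 mm 45-degree lead-in at its rim; the ledge is 12 wide, the well inside it is open 59 further down.
- cover: loose aluminium plate 150 (x) x 120 (y) x 6 thick, 0.3 kg, flat on the bench right or left of the heater, yaw within 30 degrees of 0; origin at the centre of its underside. On top a black U handle: round bar 10 thick, 64 long along the cover's y, on posts at its ends (54 free between), its axis 34 above the underside (23 free under the bar). It fits either way round, with 3 mm of play each side.
- cover_handle (a point): middle of the cover's handle bar, on its axis, 34 above the underside
- lid (a joint): angle of the hinged lid in rad: 0 closed (as at the start), growing as the front edge rises; stop at 1.4; 50 degrees = 0.87. Almost frictionless: about 0.45 kg, it falls shut from any angle; about 3 N upward at the handle lifts it.
- lid_handle (a point): middle of the axis of the lid's handle: a black round bar 10 thick, 90 long along the heater's y, on posts at its ends (80 free between), 34 above the lid's flat top (29 free under the bar), 23 behind the lid's front edge. The lid is a steel hood 174 deep x 175 wide x 28 high. The point moves with the lid; closed, it is at heater (-37, 95, 172).
- lid_hinge (a point): middle of the lid's hinge axis, at heater (118, 95, 118); the axis runs along the heater's y, at the far (+x) side. With the lid closed the handle bar lies 155 towards -x and 54 above this point and it circles about this axis.
- tray: white tray 180 x 130 x 18 with stones; it lies flat on the other side of the heater from the cover; a bystander, origin under its middle
- flask: stoppered conical flask, 90 across, 182 high; a bystander, origin under its middle
- bottle_a: small glass density bottle, 46 across, 90 high; a bystander, origin under its middle
- bottle_b: a second density bottle, the same; a bystander, origin under its middle
- microscope: black hand microscope standing on a clear foot, 68 across, 122 high; a bystander, origin under its middle
- phone: phone lying flat, 150 x 72 x 9; a bystander, origin under its middle
- jar: white screw-cap jar, 64 across, 85 high; a bystander, origin under its middle

How it is judged:
By the outcome, as a careful person would: the job done as asked, in the order asked, and still so for the second after the job is handed in, while the arm keeps its last pose, push and grip.
It also fails if it takes over 72 s, if anything falls off the work surface, if the arm or the gripper's body presses on something with over 40 N, if the wrist force passes 120 N, or if a joint passes its speed limit or range.

## Working session

There is one attempt and no reset: what is moved stays moved. The work goes in short steps, Python scripts to look and compute and a shell command to move; the robot and the scene stay as the last step left them, time stands still between calls to the robot, and variables do not carry over. Pictures are saved under pics/ and viewed, at most 12 in all, crops included, and the job is handed in when it is done.

```bash
mkdir -p pics; ls; cat > h.py <<'E'
from station import *
import numpy as np, cv2
from scipy.spatial.transform import Rotation as R
def cam(name):
    c=get_calibration(name); K=np.array(c["intrinsics"])
    if "world_from_camera" in c: T=np.array(c["world_from_camera"])
    else:
        o=get_obs(); W=np.eye(4); W[:3,:3]=R.from_rotvec(o["tool_rot"]).as_matrix(); W[:3,3]=o["tool_pos"]; T=W@np.array(c["tool_from_camera"])
    return K,T,c
def pix2plane(K,T,uv,z):
    uv=np.atleast_2d(uv).astype(float)
    d=np.c_[uv,np.ones(len(uv))]@np.linalg.inv(K).T; d=d*[1,-1,-1]; d=d@T[:3,:3].T
    o=T[:3,3]; s=(z-o[2])/d[:,2]; return o+d*s[:,None]
def proj(K,T,P):
    P=np.atleast_2d(P); c=(P-T[:3,3])@T[:3,:3]; c=c*[1,-1,-1]; p=c@K.T; return p[:,:2]/p[:,2:]
E
python3 - <<'E'
from h import *
for n in ["scene","top"]:
    im=get_image(n); cv2.imwrite(f"pics/{n}0.png",im[:,:,::-1]); K,T,c=cam(n); print(n,K.tolist(),T.round(3).tolist(),[k for k in c])
    for q in ["heater","cover","cover_handle","lid","lid_handle"]:
        for r in cut_out(q,n)[:2]: print(q,round(r["confidence"],2),np.round(r["rect"]))
o=get_obs(); print(o)
c=get_calibration("wrist"); print(c)
E
```

```text
pics
scene [[396.9710160090441, 0.0, 319.41005964314576], [0.0, 396.9710160090441, 195.72212337008042], [0.0, 0.0, 1.0]] [[-0.819, -0.322, 0.475, 1.052], [0.574, -0.473, 0.669, 0.656], [0.009, 0.82, 0.572, 0.771], [0.0, 0.0, 0.0, 1.0]] ['intrinsics', 'world_from_camera']
cover 0.94 [458. 345.  71.  76.]
cover 0.73 [247. 160.  38.  12.]
cover_handle 0.65 [457. 344.  75.  74.]
lid 0.92 [354. 255. 104.  75.]
lid_handle 0.55 [340. 174.  12.  24.]
top [[479.204186065347, 0.0, 324.7054931208167], [0.0, 479.204186065347, 195.61293979588288], [0.0, 0.0, 1.0]] [[-0.024, 0.989, -0.149, 0.252], [-1.0, -0.023, 0.004, -0.089], [0.0, 0.149, 0.989, 1.895], [0.0, 0.0, 0.0, 1.0]] ['intrinsics', 'world_from_camera']
heater 0.81 [293. 192. 110.  82.]
cover 0.71 [200. 214.  39.  40.]
cover_handle 0.73 [202. 213.  35.  47.]
lid 0.62 [266. 181.  54.  52.]
lid_handle 0.56 [265. 181.  52.  49.]
{'t': 0.6, 'q': array([-1.39399513e+00,  5.26846574e-02,  1.61287367e+00, -2.09767440e-05,
        1.47602018e+00, -1.19025724e-01]), 'dq': array([-1.64917488e-04,  3.60482400e-04, -2.10589128e-04,  1.53973739e-03,
 
[... 309 characters left out ...]
t_force': array([ 0.66653425, -0.64850498, -0.16446635]), 'wrist_torque': array([0.00631254, 0.04717726, 0.00727734]), 'grip_force': 0.0, 'opening': 0.0852792662641937}
{'intrinsics': array([[305.38027609,   0.        , 318.24338202],
       [  0.        , 305.38027609, 197.4849367 ],
       [  0.        ,   0.        ,   1.        ]]), 'tool_from_camera': array([[ 8.53419947e-05,  9.44965106e-01,  3.27171118e-01,
         8.47160159e-02],
       [ 9.99999996e-01, -8.04351908e-05, -2.85280249e-05,
         4.15017292e-04],
       [-6.41916784e-07,  3.27171119e-01, -9.44965110e-01,
        -1.42646815e-01],
       [ 0.00000000e+00,  0.00000000e+00,  0.00000000e+00,
         1.00000000e+00]])}
```

```bash
python3 - <<'E'
import cv2
a=cv2.imread("pics/top0.png")[110:310,130:450]; cv2.imwrite("pics/top0c.png",cv2.resize(a,None,fx=2.5,fy=2.5,interpolation=cv2.INTER_CUBIC))
E
```

```text
(no output)
```

View pics/scene0.png

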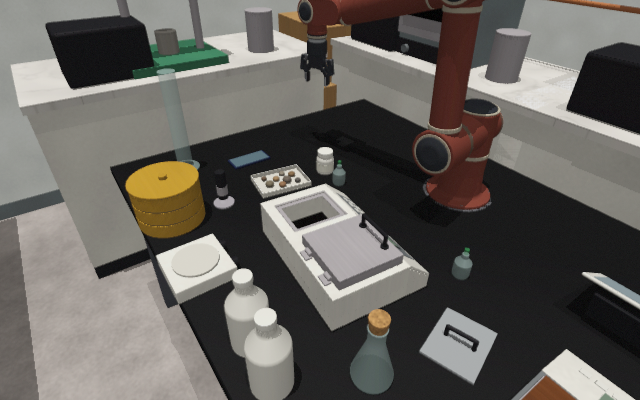

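View pics/top0c.png

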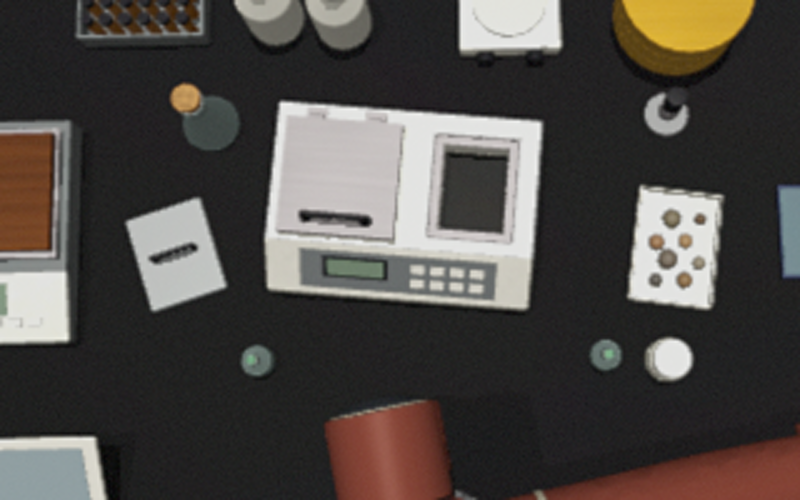

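The top view crop shows the heater (deck back edge about (280,102) to (542,122)), with the lid on the left and the open well on the right at about (475,188). The cover lies left of the heater at about (175,253), with the flask behind it and a bottle in front.

```bash
python3 - <<'E'
from h import *
from scipy.optimize import least_squares
K,T,c=cam("top"); get_image("top")
f=lambda p: np.array(p)/2.5+[130,110]-0.3
m=cut_out("cover","top")[0]["region"].astype(np.uint8)
cnt=max(cv2.findContours(m,0,2)[0],key=cv2.contourArea)[:,0,:]
P=pix2plane(K,T,cnt,0.006)[:,:2].astype(np.float32); print("cover mask",cv2.minAreaRect(P))
C=pix2plane(K,T,f([[126,222],[200,199],[226,287],[153,310]]),0.006); print("cover hand",C[:,:2].round(3).tolist(),C.mean(0).round(3))
e=C[1]-C[2]+C[0]-C[3]; print("cover yaw deg",np.degrees(np.arctan2(e[1],e[0])))
# heater: deck corners (140,±200,110), recess outer corners rim at z .11: x30±81? use recess 78/63+3
img=f([[280,102],[542,122],[436,134],[520,140],[512,241],[428,234]])
obj=np.array([[.14,.2,.11],[.14,-.2,.11],[.111,-.039,.11],[.111,-.171,.11],[-.051,-.171,.11],[-.051,-.039,.11]])
def w(p): 
    cs,sn=np.cos(p[2]),np.sin(p[2]); return obj@np.array([[cs,-sn,0],[sn,cs,0],[0,0,1]]).T+[p[0],p[1],0]
r=least_squares(lambda p:(proj(K,T,w(p))-img).ravel(),[.6,0,0]); print(r.x,np.degrees(r.x[2])); print(r.fun.reshape(-1,2).round(1).tolist())
for q in ["flask","bottle_a","tray","jar","microscope"]:
    for d in cut_out(q,"top")[:2]: print(q,round(d["confidence"],2),d["rect"],pix2plane(K,T,d["rect"][:2],0.03).round(2))
E
```

```text
cover mask ((0.4867997169494629, 0.4009142816066742), (0.1461333930492401, 0.11869635432958603), 16.716373443603516)
cover hand [[0.538, 0.479], [0.573, 0.362], [0.431, 0.319], [0.397, 0.434]] [0.485 0.399 0.006]
cover yaw deg 17.320312385867886
[ 0.54408859  0.03070488 -0.09917809] -5.682485969673852
[[0.2, -0.2], [-0.1, -0.4], [-0.5, -0.9], [0.5, -0.7], [0.7, 1.0], [-0.8, 1.2]]
flask 0.96 [211.1, 160.6, 26.2, 25.1] [[0.68 0.35 0.03]]
flask 0.4 [290.6, 194.4, 111.4, 83.1] [[0.54 0.04 0.03]]
bottle_a 0.58 [234.2, 256.5, 9.7, 11.8] [[0.3  0.26 0.03]]
bottle_a 0.41 [371.9, 254.7, 6.1, 18.2] [[ 0.3  -0.27  0.03]]
tray 0.78 [398.2, 209.1, 39.0, 45.3] [[ 0.47 -0.38  0.03]]
tray 0.21 [234.8, 256.1, 11.4, 9.3] [[0.3  0.26 0.03]]
jar 0.5 [397.9, 254.4, 16.6, 14.9] [[ 0.3  -0.37  0.03]]
microscope 0.77 [397.1, 153.0, 18.4, 21.4] [[ 0.7  -0.39  0.03]]
microscope 0.65 [266.6, 179.1, 52.3, 51.9] [[0.6  0.13 0.03]]
```

```bash
cat >> h.py <<'E'
def go(*targets):
    """print offset/twist rows for world targets (x,y,z,psi deg), tool down"""
    o=get_obs(); A=R.from_rotvec(o["tool_rot"])
    for x,y,z,psi in targets:
        p=np.radians(psi); B=R.from_matrix(np.array([[np.cos(p),np.sin(p),0],[np.sin(p),-np.cos(p),0],[0,0,-1]]))
        print("off",A.inv().apply(np.array([x,y,z])-o["tool_pos"]).round(4).tolist(),"tw",np.degrees((A.inv()*B).as_rotvec()).round(2).tolist())
E
python3 -c "
from h import *
go((.45,-.1,.35,60),(.486,.4,.16,107))"
```

```text
off [0.4013, -0.3982, -0.1187] tw [0.0, 0.0, -43.05]
off [0.5815, -0.866, 0.0713] tw [0.0, 0.0, -90.05]
```

```bash
python3 -m crank '[{"offset":[0,0,-0.06],"twist":[0,0,0]},{"offset":[0.04,-0.04,-0.11],"twist":[0,0,-5]},{"offset":[0.08,-0.08,-0.119],"twist":[0,0,-10]},{"offset":[0.12,-0.12,-0.119],"twist":[0,0,-15]},{"offset":[0.16,-0.16,-0.119],"twist":[0,0,-20]},{"offset":[0.2,-0.2,-0.119],"twist":[0,0,-25]},{"offset":[0.24,-0.24,-0.119],"twist":[0,0,-30]},{"offset":[0.28,-0.28,-0.119],"twist":[0,0,-35]},{"offset":[0.32,-0.32,-0.119],"twist":[0,0,-40]},{"offset":[0.36,-0.36,-0.119],"twist":[0,0,-45]},{"offset":[0.4,-0.4,-0.119],"twist":[0,0,-50]},{"offset":[0.42,-0.45,-0.119],"twist":[0,0,-55]},{"offset":[0.44,-0.5,-0.119],"twist":[0,0,-60]},{"offset":[0.46,-0.55,-0.119],"twist":[0,0,-65]},{"offset":[0.48,-0.6,-0.119],"twist":[0,0,-70]},{"offset":[0.5,-0.65,-0.119],"twist":[0,0,-75]},{"offset":[0.52,-0.7,-0.119],"twist":[0,0,-80]},{"offset":[0.54,-0.76,-0.1],"twist":[0,0,-85]},{"offset":[0.56,-0.82,-0.05],"twist":[0,0,-90]},{"offset":[0.58,-0.866,0],"twist":[0,0,-90]}]' 1
python3 -c "
from h import *
go((.486,.4,.15,107))"
```

```text
t: 3.45
tool_pos: [0.4827, 0.3804, 0.2516]
tool_rot: [1.867, 2.525, 0.004]
contact_force: [0.4, 0.4, 0.2]
opening: 0.0857
grip_force: 0.0
off [0.0177, 0.0086, 0.1016] tw [0.15, -0.03, 0.03]
```

```bash
python3 -m crank '[{"offset":[0,0,0.03],"twist":[0,0,0]},{"offset":[0,0,0.07],"twist":[0,0,0]},{"offset":[0,0,0.08],"twist":[0,0,0]},{"offset":[0,0,0.08],"twist":[0,0,0]}]'
cat > lookcover.py <<'E'
from h import *
import sys
K,T,c=cam("wrist"); im=get_image("wrist"); cv2.imwrite(sys.argv[1],im[:,:,::-1])
for q,z in (("cover",float(sys.argv[2])),("cover_handle",float(sys.argv[2])+.028)):
    for d in cut_out(q,"wrist")[:2]:
        m=d["region"].astype(np.uint8)
        cnt=max(cv2.findContours(m,0,2)[0],key=cv2.contourArea)[:,0,:]
        P=pix2plane(K,T,cnt,z)[:,:2].astype(np.float32); print(q,round(d["confidence"],2),np.round(d["rect"]),cv2.minAreaRect(P))
E
python3 lookcover.py pics/w1.png 0.006
```

```text
t: 3.95
tool_pos: [0.4825, 0.378, 0.1716]
tool_rot: [-1.87, -2.524, 0.001]
contact_force: [-0.2, 0.2, 1.1]
opening: 0.0853
grip_force: 0.0
cover 0.83 [328. 156. 157. 121.] ((0.4855976998806, 0.3985883891582489), (0.1509488821029663, 0.1209537610411644), 16.968666076660156)
cover_handle 0.74 [327. 156. 160. 117.] ((0.48305803537368774, 0.403867244720459), (0.13728579878807068, 0.10997867584228516), 17.284120559692383)
```

View pics/w1.png

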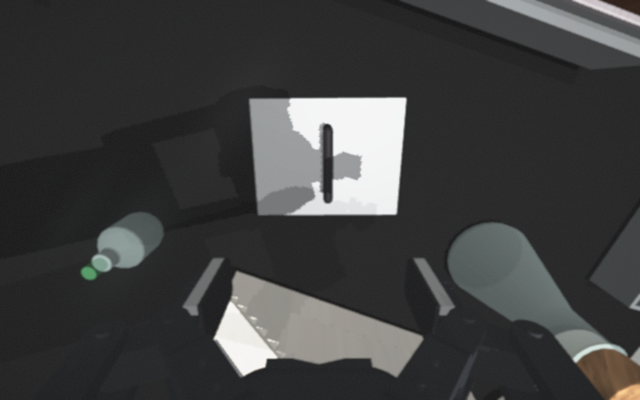

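The wrist view shows the cover at pixel (328,156), lying square to the tool, with the handle bar running vertically in the picture from (327,125) to (327,202). The fitted size of 151 x 121 mm matches the plate.

```bash
python3 -c "
from h import *
go((.4856,.3986,.05,107),(.4856,.3986,.016,107))"
```

```text
off [0.0184, 0.007, 0.1242] tw [0.22, -0.06, -0.07]
off [0.0183, 0.0069, 0.1582] tw [0.22, -0.06, -0.07]
```

```bash
python3 -m crank '[{"offset":[0.018,0.007,0.04],"twist":[0.2,0,0]},{"offset":[0.018,0.007,0.08],"twist":[0.2,0,0]},{"offset":[0.018,0.007,0.11],"twist":[0.2,0,0]},{"offset":[0.018,0.007,0.13],"twist":[0.2,0,0]},{"offset":[0.018,0.007,0.145],"twist":[0.2,0,0]},{"offset":[0.018,0.007,0.157],"twist":[0.2,0,0]},{"offset":[0.018,0.007,0.157],"twist":[0.2,0,0]}]' && python3 -m crank '[{"offset":[0,0,0],"twist":[0,0,0]},{"offset":[0,0,0],"twist":[0,0,0]},{"offset":[0,0,0],"twist":[0,0,0]},{"offset":[0,0,0],"twist":[0,0,0]},{"offset":[0,0,0],"twist":[0,0,0]},{"offset":[0,0,0],"twist":[0,0,0]}]' 0 70
```

```text
t: 4.97
tool_pos: [0.4838, 0.3972, 0.0141]
tool_rot: [-1.868, -2.522, 0.006]
contact_force: [-0.3, 0.2, 0.2]
opening: 0.0856
grip_force: 0.0
t: 5.72
tool_pos: [0.4843, 0.3976, 0.015]
tool_rot: [-1.869, -2.523, 0.004]
contact_force: [-0.2, -0.3, 2.2]
opening: 0.0076
grip_force: 68.3
```

```bash
python3 -c "
from h import *
go((.4843,.3976,.25,107),(.5,.2,.3,95),(.5634,-.175,.32,84.3))"
```

```text
off [0.0, -0.0007, -0.235] tw [-0.16, -0.01, -0.05]
off [-0.1935, -0.0434, -0.2849] tw [-0.16, 0.01, 11.95]
off [-0.5707, -0.0922, -0.3048] tw [-0.16, 0.03, 22.65]
```

```bash
python3 -m crank '[{"offset":[0,0,-0.02],"twist":[0,0,0]},{"offset":[0,0,-0.06],"twist":[0,0,0]},{"offset":[0,0,-0.11],"twist":[0,0,0]},{"offset":[0,0,-0.16],"twist":[0,0,0]},{"offset":[0,0,-0.21],"twist":[0,0,0]},{"offset":[-0.02,-0.005,-0.25],"twist":[0,0,2]},{"offset":[-0.06,-0.015,-0.28],"twist":[0,0,5]},{"offset":[-0.11,-0.025,-0.3],"twist":[0,0,8]},{"offset":[-0.16,-0.035,-0.305],"twist":[0,0,11]},{"offset":[-0.21,-0.045,-0.305],"twist":[0,0,14]},{"offset":[-0.26,-0.055,-0.305],"twist":[0,0,17]},{"offset":[-0.31,-0.065,-0.305],"twist":[0,0,20]},{"offset":[-0.36,-0.075,-0.305],"twist":[0,0,22]},{"offset":[-0.41,-0.085,-0.305],"twist":[0,0,22.6]},{"offset":[-0.46,-0.09,-0.305],"twist":[0,0,22.6]},{"offset":[-0.51,-0.092,-0.305],"twist":[0,0,22.6]},{"offset":[-0.55,-0.092,-0.305],"twist":[0,0,22.6]},{"offset":[-0.57,-0.092,-0.305],"twist":[0,0,22.6]},{"offset":[-0.57,-0.092,-0.305],"twist":[0,0,22.6]},{"offset":[-0.57,-0.092,-0.305],"twist":[0,0,22.6]}]'
python3 lookcover.py pics/w2.png 0.31; python3 -c "
from h import *; K,T,c=cam('wrist'); np.savez('w2',K=K,T=T); print(get_obs()['tool_rot'],get_obs()['tool_pos'])"
```

```text
t: 8.22
tool_pos: [0.563, -0.1732, 0.3199]
tool_rot: [-2.326, -2.109, 0.005]
contact_force: [0.2, 0.1, -3.3]
opening: 0.0076
grip_force: 68.6
cover 0.66 [319. 246. 302. 203.] ((0.5633065700531006, -0.17691391706466675), (0.12832863628864288, 0.15104347467422485), 84.44506072998047)
cover_handle 0.7 [321. 243. 303. 201.] ((0.5650869011878967, -0.1601041555404663), (0.10372430831193924, 0.12389945983886719), 84.20098876953125)
[-2.32554452 -2.11001149  0.00450495] [ 0.56309619 -0.17314639  0.32011592]
```

View pics/w2.png

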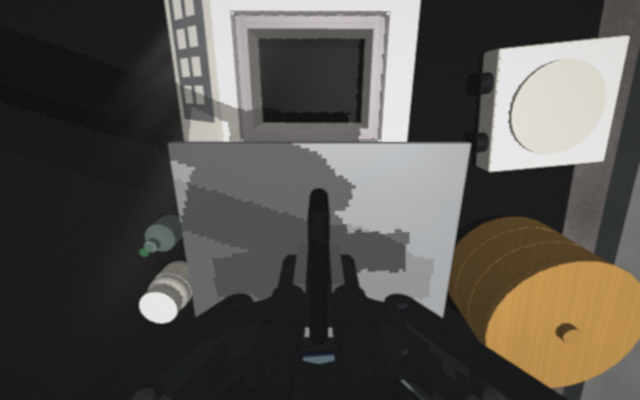

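The wrist view shows the cover held squarely. The recess rim is above it, with corners near (232,11) and (390,13), and its near edge is just hidden by the plate at row 142.

```bash
python3 -c "
import cv2
a=cv2.imread('pics/w2.png')[0:150,215:415]; cv2.imwrite('pics/w2c.png',cv2.resize(a,None,fx=4,fy=4,interpolation=cv2.INTER_NEAREST))"
```

```text
(no output)
```

View pics/w2c.png

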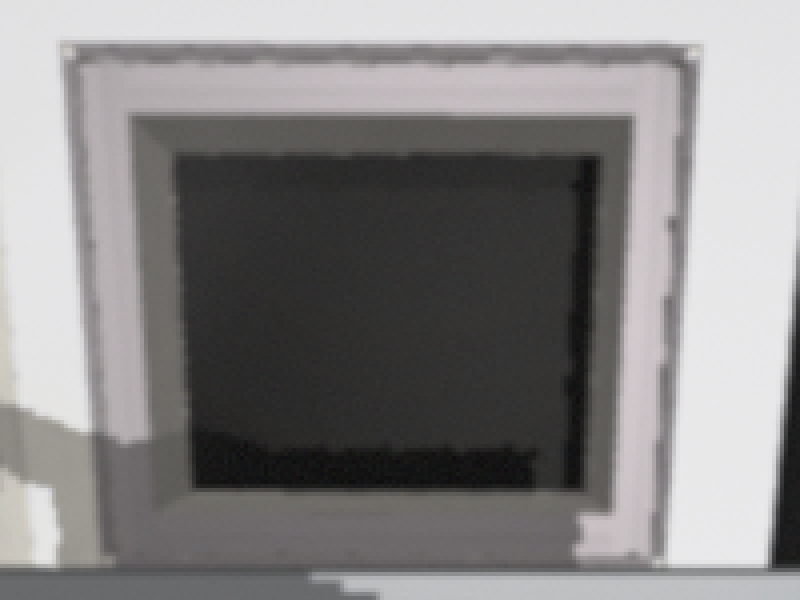

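```bash
python3 - <<'E'
from h import *
from scipy.optimize import least_squares
d=np.load('w2.npz'); K,T=d['K'],d['T']
img=np.array([[63,43],[702,43],[664,562],[104,560],[130,115],[634,115],[610,510],[152,512]])/4+[215,0]-[.4,.4]
# heater: TL = -x,+y ; TR=+x,+y ; BR=+x,-y ; BL=-x,-y
s=np.array([[-1,1],[1,1],[1,-1],[-1,-1]])
obj=np.r_[np.c_[s*[.081,.066],np.full(4,.11)],np.c_[s*[.066,.051],np.full(4,.104)]]
def w(p):
    c,n=np.cos(p[2]),np.sin(p[2]); return obj@np.array([[c,-n,0],[n,c,0],[0,0,1]]).T+[p[0],p[1],p[3]]
r=least_squares(lambda p:(proj(K,T,w(p))-img).ravel(),[.563,-.077,-.1,0]); print(r.x.round(4),np.degrees(r.x[2])); print(r.fun.reshape(-1,2).round(1).tolist())
r3=least_squares(lambda p:(proj(K,T,w(np.r_[p,0]))-img).ravel(),[.563,-.077,-.1]); print(r3.x.round(4),np.degrees(r3.x[2]))
# held cover: visible far edge; top at tcp z -.015+.006 etc. corners px (168,143),(471,143)
o=get_obs(); print(o['tool_pos']); z=o['tool_pos'][2]-.0146+.006
C=pix2plane(K,T,[[168,142.5],[471,142.5],[445,318],[195,316]],z); print(C.round(4).tolist()); e=C[1]-C[0]; print(np.linalg.norm(e),np.degrees(np.arctan2(e[1],e[0]))); 
n=np.array([e[1],-e[0],0])/np.linalg.norm(e); print("centre",(C[0]+C[1])/2+n*.06)
E
```

```text
[ 0.5634 -0.0764 -0.0999 -0.0031] -5.726484378968542
[[-0.2, -0.3], [-0.7, 0.1], [-0.2, 0.9], [-0.0, 0.9], [0.2, -0.5], [-0.3, -0.2], [0.3, 0.1], [1.1, -0.8]]
[ 0.5634 -0.0767 -0.0999] -5.725477624938402
[ 0.56309619 -0.17314639  0.32011592]
[[0.4955, -0.1058, 0.3115], [0.6442, -0.1202, 0.3115], [0.6356, -0.2259, 0.3115], [0.4848, -0.2101, 0.3115]]
0.1494137244071991 -5.529231987698319
centre [ 0.56409362 -0.17275615  0.31151592]
```

```bash
python3 -c "
from h import *
go((.5624,-.0769,.32,84.1),(.5624,-.0769,.128,84.1))"
```

```text
off [0.0957, -0.01, 0.0] tw [-0.17, 0.07, 0.34]
off [0.0959, -0.0094, 0.192] tw [-0.17, 0.07, 0.34]
```

```bash
python3 -m crank '[{"offset":[0.03,-0.005,0],"twist":[0,0,0.3]},{"offset":[0.07,-0.01,0],"twist":[-0.2,0,0.3]},{"offset":[0.096,-0.01,0.03],"twist":[-0.2,0,0.3]},{"offset":[0.096,-0.01,0.07],"twist":[-0.2,0,0.3]},{"offset":[0.096,-0.01,0.11],"twist":[-0.2,0,0.3]},{"offset":[0.096,-0.01,0.145],"twist":[-0.2,0,0.3]},{"offset":[0.096,-0.01,0.17],"twist":[-0.2,0,0.3]},{"offset":[0.096,-0.0095,0.184],"twist":[-0.2,0,0.3]},{"offset":[0.096,-0.0095,0.184],"twist":[-0.2,0,0.3]},{"offset":[0.096,-0.0095,0.184],"twist":[-0.2,0,0.3]}]'
python3 -c "
from h import *
go((.5624,-.0769,.128,84.1),(.5624,-.0769,.119,84.1))"
```

```text
t: 9.62
tool_pos: [0.5636, -0.0782, 0.1374]
tool_rot: [2.331, 2.101, 0.001]
contact_force: [0.1, 0.5, -3.8]
opening: 0.0075
grip_force: 68.5
off [0.0011, -0.0013, 0.0094] tw [0.16, 0.1, -0.04]
off [0.0012, -0.0013, 0.0184] tw [0.16, 0.1, -0.04]
```

```bash
python3 -m crank '[{"offset":[0.001,-0.001,0],"twist":[0,0,0]},{"offset":[0.001,-0.001,0.004],"twist":[0,0,0]},{"offset":[0.001,-0.001,0.008],"twist":[0,0,0]},{"offset":[0.001,-0.001,0.011],"twist":[0,0,0]},{"offset":[0.001,-0.001,0.014],"twist":[0,0,0]},{"offset":[0.001,-0.001,0.017],"twist":[0,0,0]},{"offset":[0.001,-0.001,0.019],"twist":[0,0,0]},{"offset":[0.001,-0.001,0.019],"twist":[0,0,0]},{"offset":[0.001,-0.001,0.019],"twist":[0,0,0]}]'
```

```text
t: 10.75
tool_pos: [0.5618, -0.077, 0.119]
tool_rot: [2.333, 2.103, -0.002]
contact_force: [-5.2, 0.7, 7.4]
opening: 0.0078
grip_force: 69.7
```

```bash
python3 -m crank '[{"offset":[0,0,0.001],"twist":[0,0,0]},{"offset":[0,0,0.002],"twist":[0,0,0]},{"offset":[0,0,0.003],"twist":[0,0,0]},{"offset":[0,0,0.003],"twist":[0,0,0]},{"offset":[0,0,0.003],"twist":[0,0,0]}]'; python3 lookcover.py pics/w3.png 0.11; python3 -c "
from h import *; im=get_image('scene'); a=im[160:260,240:360,::-1]
cv2.imwrite('pics/s3.png',cv2.resize(a,None,fx=5,fy=5,interpolation=cv2.INTER_CUBIC))"
```

```text
t: 11.38
tool_pos: [0.5619, -0.077, 0.1189]
tool_rot: [2.333, 2.103, -0.003]
contact_force: [-14.4, 3.7, 21.4]
opening: 0.0075
grip_force: 71.3
cover 0.8 [317. 242. 305. 204.] ((0.562042772769928, -0.07989933341741562), (0.12804259359836578, 0.15114443004131317), 84.08428192138672)
cover_handle 0.59 [319. 243. 301. 202.] ((0.5640062689781189, -0.06324926018714905), (0.10304167866706848, 0.12321028113365173), 84.50965881347656)
```

View pics/w3.png

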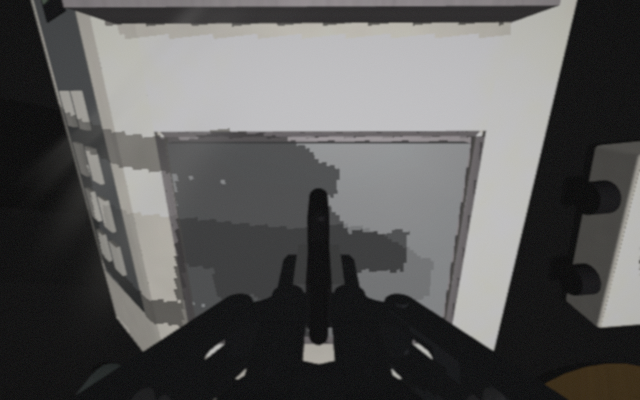

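The wrist view shows the cover inside the recess outline, spanning columns 165 to 475 with a thin, even rim. I'll ease the side load and press harder.

```bash
python3 -m crank '[{"offset":[0,-0.001,0],"twist":[0,0,0]},{"offset":[0,-0.001,0.002],"twist":[0,0,0]},{"offset":[0,-0.001,0.004],"twist":[0,0,0]},{"offset":[0,-0.001,0.006],"twist":[0,0,0]},{"offset":[0,-0.001,0.007],"twist":[0,0,0]},{"offset":[0,-0.001,0.007],"twist":[0,0,0]}]' - 110; python3 -c "
from h import *; o=get_obs(); print(o['wrist_torque'])"
```

```text
t: 12.32
tool_pos: [0.5625, -0.0772, 0.1188]
tool_rot: [2.331, 2.102, -0.001]
contact_force: [-28.5, 6.5, 49.3]
opening: 0.0067
grip_force: 112.2
[1.023932   4.44313831 0.00614104]
```

View pics/s3.png

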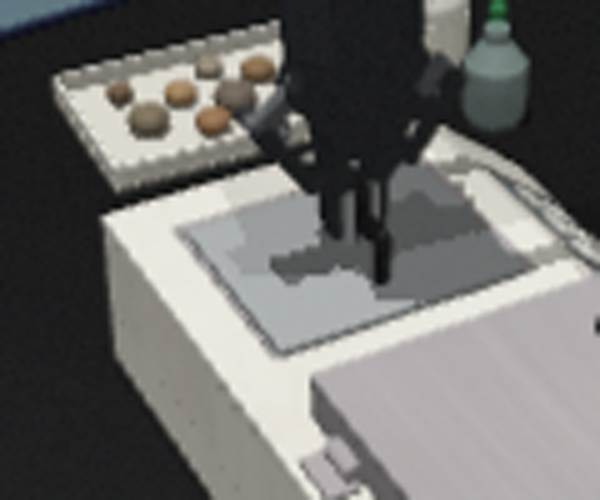

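Under about 50 N the height moves only 0.1 mm, staying at the seated height (0.1188), so the cover is on its ledge. Next I unload, release and rise.

```bash
python3 -m crank '[{"offset":[0,0,-0.005],"twist":[0,0,0]},{"offset":[0,0,-0.009],"twist":[0,0,0]},{"offset":[0,0,-0.009],"twist":[0,0,0]}]' && python3 -m crank '[{"offset":[0,0,0],"twist":[0,0,0]},{"offset":[0,0,0],"twist":[0,0,0]},{"offset":[0,0,0],"twist":[0,0,0]},{"offset":[0,0,0],"twist":[0,0,0]}]' 1 40 && python3 -m crank '[{"offset":[0,0,-0.01],"twist":[0,0,0]},{"offset":[0,0,-0.03],"twist":[0,0,0]},{"offset":[0,0,-0.07],"twist":[0,0,0]},{"offset":[0,0,-0.12],"twist":[0,0,0]},{"offset":[0,0,-0.15],"twist":[0,0,0]},{"offset":[0,0,-0.15],"twist":[0,0,0]}]'; python3 lookcover.py pics/w4.png 0.11;python3 -c "
from h import *
hx,hy,y=.5634,-.0765,np.radians(-5.73)
w=lambda a,b:np.array([hx+np.cos(y)*(a-.03)-np.sin(y)*(b+.105),hy+np.sin(y)*(a-.03)+np.cos(y)*(b+.105)])
p=w(-.037,.095);print(p,w(.118,.095))
go((p[0],p[1],.27,84.3),(p[0],p[1],.155,84.3))
K,T,c=cam('wrist'); print(proj(K,T,[p[0],p[1],.172]))"
```

```text
t: 12.7
tool_pos: [0.5623, -0.0772, 0.1191]
tool_rot: [2.331, 2.1, 0.002]
contact_force: [-3.8, 1.6, 10.9]
opening: 0.0068
grip_force: 108.9
t: 13.2
tool_pos: [0.5605, -0.0768, 0.1153]
tool_rot: [2.333, 2.103, -0.002]
contact_force: [-0.3, 0.5, -0.4]
opening: 0.0781
grip_force: 0.0
t: 13.95
tool_pos: [0.5626, -0.0772, 0.2716]
tool_rot: [2.327, 2.097, 0.006]
contact_force: [0.3, -0.2, -0.6]
opening: 0.0852
grip_force: 0.0
cover 0.79 [319. 174. 154. 115.] ((0.5629315972328186, -0.07681988924741745), (0.12218551337718964, 0.15184499323368073), 84.13660430908203)
cover 0.18 [314.  32. 226.  58.] ((0.573725163936615, 0.057897571474313736), (0.04559197276830673, 0.19187931716442108), 84.1846694946289)
cover_handle 0.73 [317. 176. 155. 116.] ((0.5635968446731567, -0.06959321349859238), (0.1101708933711052, 0.1362345665693283), 84.19615936279297)
[0.51670292 0.12919002] [0.67092845 0.1137147 ]
off [0.2001, -0.0646, -0.0051] tw [-0.05, 0.07, -0.25]
off [0.2002, -0.0645, 0.1099] tw [-0.05, 0.07, -0.25]
[[ 210.8880261  -111.43757898]]
```

View pics/w4.png

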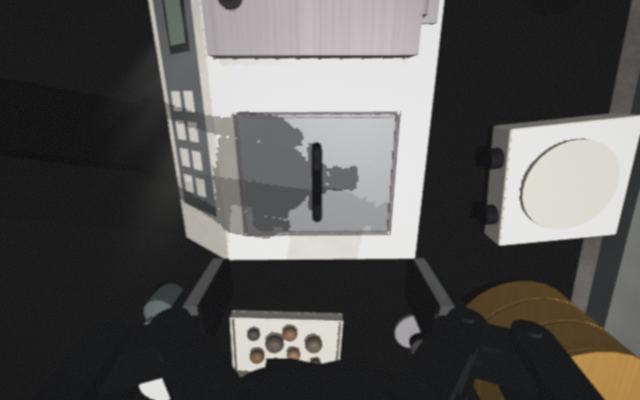

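The cover lies evenly in the recess, centred at pixel (317,174). I'll move above the lid handle and check it.

```bash
python3 -m crank '[{"offset":[0.03,-0.01,0],"twist":[0,0,0]},{"offset":[0.07,-0.025,0],"twist":[0,0,0]},{"offset":[0.11,-0.04,0],"twist":[0,0,0]},{"offset":[0.15,-0.055,0],"twist":[0,0,0]},{"offset":[0.18,-0.065,0],"twist":[0,0,0]},{"offset":[0.2,-0.065,0],"twist":[0,0,0]},{"offset":[0.2,-0.065,0],"twist":[0,0,0]}]'; python3 -c "
from h import *
K,T,c=cam('wrist'); im=get_image('wrist'); P=[.5167,.1292]
y=np.radians(-5.73);u=np.array([-np.sin(y),np.cos(y)])*.045
q=np.array([np.r_[P-u,.172],np.r_[P+u,.172]]); uv=proj(K,T,q); print(uv)
im=im[:,:,::-1].copy()
for a in uv: cv2.circle(im,tuple(int(v) for v in a.round()),3,(0,0,255),1)
cv2.imwrite('pics/w5.png',im); go((P[0],P[1],.155,84.3))"
```

```text
t: 14.98
tool_pos: [0.5166, 0.1296, 0.2643]
tool_rot: [2.332, 2.105, -0.004]
contact_force: [-0.4, 0.8, -0.5]
opening: 0.0854
grip_force: 0.0
[[318.20741526 249.87225275]
 [317.9577913  145.95481168]]
off [0.0006, 0.0, 0.1096] tw [-0.07, 0.13, -0.22]
```

View pics/w5.png

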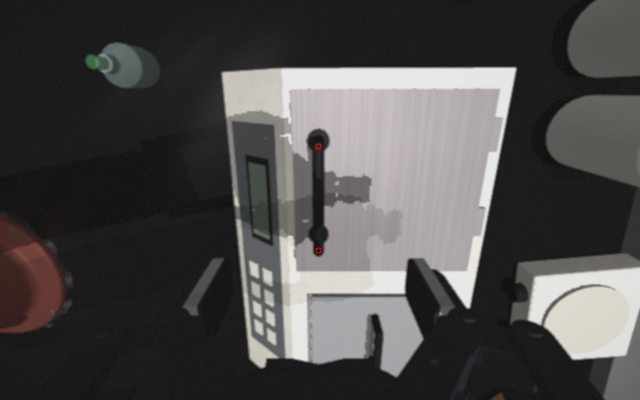

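The bar is at column 318, as predicted, with its middle at row 187, about 9 mm farther along its own length than predicted. I'll shift along the bar and descend.

```bash
python3 -m crank '[{"offset":[0.006,0,0.03],"twist":[0,0,0]},{"offset":[0.006,0,0.06],"twist":[0,0,0]},{"offset":[0.006,0,0.085],"twist":[0,0,0]},{"offset":[0.006,0,0.1],"twist":[0,0,0]},{"offset":[0.006,0,0.109],"twist":[0,0,0]},{"offset":[0.006,0,0.109],"twist":[0,0,0]}]' && python3 -m crank '[{"offset":[0,0,0],"twist":[0,0,0]},{"offset":[0,0,0],"twist":[0,0,0]},{"offset":[0,0,0],"twist":[0,0,0]},{"offset":[0,0,0],"twist":[0,0,0]},{"offset":[0,0,0],"twist":[0,0,0]},{"offset":[0,0,0],"twist":[0,0,0]}]' 0 40
python3 -c "
import numpy as np
r=np.hypot(155,54);a0=np.arctan2(54,155)
for d in range(2,53,3): a=a0+np.radians(d); print(d,'y %.4f z %.4f'%((155-r*np.cos(a))/1e3,-(r*np.sin(a)-54)/1e3))"
```

```text
t: 15.78
tool_pos: [0.5174, 0.1345, 0.1563]
tool_rot: [2.334, 2.102, -0.002]
contact_force: [-0.4, 0.2, -0.7]
opening: 0.0853
grip_force: 0.0
t: 16.52
tool_pos: [0.5168, 0.135, 0.1568]
tool_rot: [-2.333, -2.103, 0.003]
contact_force: [-5.4, 0.4, 5.2]
opening: 0.0082
grip_force: 39.1
2 y 0.0020 z -0.0054
5 y 0.0053 z -0.0133
8 y 0.0090 z -0.0210
11 y 0.0132 z -0.0286
14 y 0.0177 z -0.0359
17 y 0.0226 z -0.0430
20 y 0.0278 z -0.0498
23 y 0.0334 z -0.0563
26 y 0.0394 z -0.0625
29 y 0.0456 z -0.0684
32 y 0.0522 z -0.0739
35 y 0.0590 z -0.0791
38 y 0.0661 z -0.0840
41 y 0.0734 z -0.0884
44 y 0.0810 z -0.0925
47 y 0.0888 z -0.0962
50 y 0.0967 z -0.0994
```

```bash
python3 -m crank '[{"offset":[0,0.001,-0.003],"twist":[0,0,0]},{"offset":[0,0.002,-0.0055],"twist":[0,0,0]},{"offset":[0,0.0035,-0.009],"twist":[0,0,0]},{"offset":[0,0.0055,-0.0135],"twist":[0,0,0]},{"offset":[0,0.009,-0.021],"twist":[0,0,0]},{"offset":[0,0.013,-0.0285],"twist":[0,0,0]},{"offset":[0,0.0175,-0.036],"twist":[0,0,0]},{"offset":[0,0.0225,-0.043],"twist":[0,0,0]},{"offset":[0,0.028,-0.05],"twist":[0,0,0]},{"offset":[0,0.028,-0.05],"twist":[0,0,0]}]'
```

```text
t: 17.77
tool_pos: [0.5439, 0.1322, 0.2073]
tool_rot: [-2.332, -2.102, 0.006]
contact_force: [-11.0, 0.7, 4.7]
opening: 0.0083
grip_force: 39.2
```

```bash
python3 -m crank '[{"offset":[0,0.003,-0.003],"twist":[0,0,0]},{"offset":[0,0.0065,-0.0075],"twist":[0,0,0]},{"offset":[0,0.0115,-0.0127],"twist":[0,0,0]},{"offset":[0,0.018,-0.0186],"twist":[0,0,0]},{"offset":[0,0.0245,-0.024],"twist":[0,0,0]},{"offset":[0,0.0312,-0.0293],"twist":[0,0,0]},{"offset":[0,0.0383,-0.0342],"twist":[0,0,0]},{"offset":[0,0.0456,-0.0386],"twist":[0,0,0]},{"offset":[0,0.0532,-0.0427],"twist":[0,0,0]},{"offset":[0,0.061,-0.0464],"twist":[0,0,0]},{"offset":[0,0.069,-0.0496],"twist":[0,0,0]},{"offset":[0,0.069,-0.0496],"twist":[0,0,0]},{"offset":[0,0.069,-0.0496],"twist":[0,0,0]},{"offset":[0,0.069,-0.0496],"twist":[0,0,0]}]'; python3 -c "
from h import *; a=get_image('scene')[100:340,200:500,::-1]
cv2.imwrite('pics/s6.png',cv2.resize(a,None,fx=2.5,fy=2.5,interpolation=cv2.INTER_CUBIC))
o=get_obs(); p=o['tool_pos']+R.from_rotvec(o['tool_rot']).apply([0,0,-.019]); y=np.radians(-5.73); e=np.array([np.cos(y),np.sin(y),0])
d=(p-[.6709,.1137,.118]); print(p,-d@e,d[2],np.degrees(np.arctan2(d[2],-d@e))-19.2,np.hypot(d[2],d@e))"
```

```text
t: 19.52
tool_pos: [0.6149, 0.125, 0.2591]
tool_rot: [2.331, 2.101, 0.004]
contact_force: [-4.5, 1.0, 7.4]
opening: 0.0083
grip_force: 41.3
[0.61485761 0.12506197 0.27806928] 0.056896762089960064 0.16006927889148037 51.23219996463614 0.1698805921262345
```

View pics/s6.png

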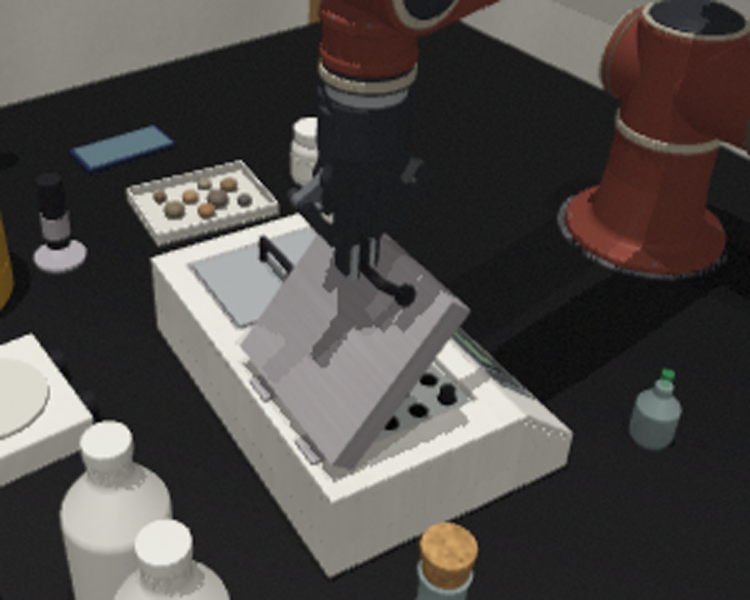

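The lid stands at about 50 degrees in the grip and the cover is still seated. I'll firm up the grip and check that it holds steady.

```bash
python3 -m crank '[{"offset":[0,0,0],"twist":[0,0,0]},{"offset":[0,0,0],"twist":[0,0,0]},{"offset":[0,0,0],"twist":[0,0,0]},{"offset":[0,0,0],"twist":[0,0,0]},{"offset":[0,0,0],"twist":[0,0,0]},{"offset":[0,0,0],"twist":[0,0,0]},{"offset":[0,0,0],"twist":[0,0,0]},{"offset":[0,0,0],"twist":[0,0,0]},{"offset":[0,0,0],"twist":[0,0,0]},{"offset":[0,0,0],"twist":[0,0,0]}]' 0 70; python3 -c "
from h import *
K,T,c=cam('scene'); im=get_image('scene')[:,:,::-1].copy()
y=np.radians(-5.73); e=np.array([np.cos(y),np.sin(y)]); n=np.array([-e[1],e[0]])
for deg,col in ((45,(255,0,0)),(50,(0,255,0)),(55,(0,0,255))):
    t=np.radians(deg); pts=[]
    for yy in (-.0875,.0875):
        X,Z=-.178,.020
        a=-(-X*np.cos(t)-Z*np.sin(t)); z=.118+(-X*np.sin(t)+Z*np.cos(t))
        pts.append(np.r_[np.array([.6709,.1137])+e*a+n*yy,z])
    uv=proj(K,T,pts); cv2.line(im,tuple(int(v) for v in uv[0]),tuple(int(v) for v in uv[1]),col,1)
cv2.imwrite('pics/s7.png',cv2.resize(im[180:300,290:430],None,fx=5,fy=5,interpolation=cv2.INTER_NEAREST))"
```

```text
t: 20.82
tool_pos: [0.6149, 0.125, 0.2592]
tool_rot: [2.331, 2.101, 0.004]
contact_force: [-4.2, 0.6, 7.5]
opening: 0.0072
grip_force: 68.4
```

View pics/s7.png

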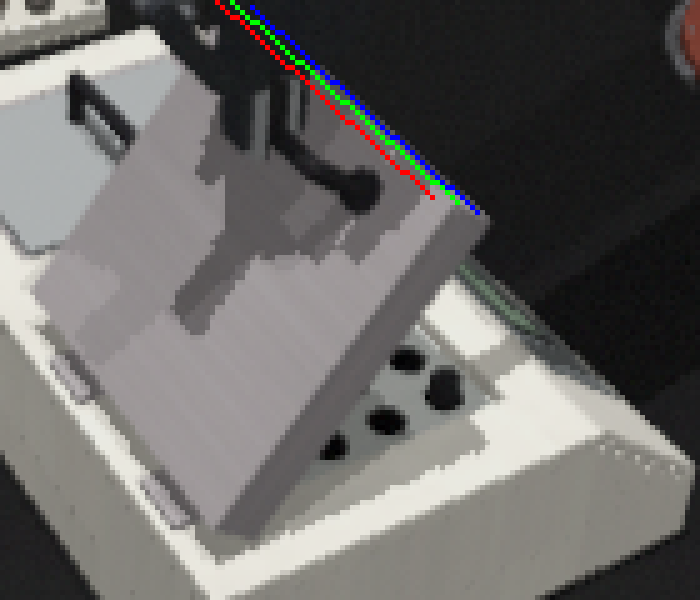

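The lid's top front corner, near (452,203), lies on the green 50-degree line. Pose and grip force are steady.

```bash
python3 -c "
from station import *
print(finish_job())"
```

```text
the job is handed in; nothing more can be done
None
```

The cover is pressed down into the recess, level and flush as far as the camera and the arm's height reading show, and the lid is being held at about 50 degrees in a firm, steady grip; I handed the job in at about 21 s.

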